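Point out the uncapped sample tube and its cap, then log it

TASK

One sample tube in the rack has lost its cap: for the bench camera, point straight down at the open tube with the fingertips about three centimetres above its mouth and keep still there for two seconds, then point in the same way at its screw cap lying on the bench for two seconds. Then log it by pressing the large button of the cream box fully down and let go. Do not touch the tubes or the cap, leave the small button alone and do not disturb anything else on the bench.

Things in the scene. Friction and masses are not known exactly. Their poses are not given: they have to be found in the camera images.
- tube_open: the one tube in the rack without a cap: cloudy beige plastic, 29 mm diameter, 112 mm tall, its round mouth (24 mm hole) open at the top; loose, upright in a square rack hole; origin at the centre of its underside, z up along the tube
- open_mouth (a point): centre of the open tube's mouth, at rim height, 112 mm above the tube's origin and about 118 mm above the bench
- cap: the missing screw cap, off-white plastic disc 36 mm in diameter and 17 mm high, lying flat on the bench between the rack and the logging box; the same as the caps on the tubes; origin at the centre of its underside
- cap_top (a point): centre of the top face of the loose cap, 17 mm above the bench
- rack: fixed grey plastic tube rack, 104 x 150 mm (x, y) and 68 mm high, with 2 rows (along its y) of 3 square holes at 46 mm pitch, all six filled; on the left or the right of the bench; origin at the centre of its underside
- console: fixed cream logging box 120 x 180 mm (x, y), 40 mm high, with a large and a small round push button on top and a black window; on the other side of the bench from the rack; origin at the centre of its underside
- log (a joint): travel of the large button: 0 up, 0.006 m fully down; springs back up; fully down takes about 5 N, and it logs at 0.0045 m
- log_top (a point): centre of the top of the large grey button (40 mm diameter) of the logging box, 40 mm to the box's +y from its centre, 62 mm above the bench while up; pressed straight down
- clear (a joint): travel of the small button (18 mm diameter), 55 mm to the box's -y from its centre: 0 up, 0.006 m fully down; not to be pressed
- tube_a: a capped tube in the rack: the same tube with an off-white ribbed screw cap, 36 mm diameter, 118 mm tall in all, its top 124 mm above the bench; loose; origin at the centre of its underside
- tube_b: a capped tube in the rack: the same tube with an off-white ribbed screw cap, 36 mm diameter, 118 mm tall in all, its top 124 mm above the bench; loose; origin at the centre of its underside
- tube_c: a capped tube in the rack: the same tube with an off-white ribbed screw cap, 36 mm diameter, 118 mm tall in all, its top 124 mm above the bench; loose; origin at the centre of its underside
- tube_d: a capped tube in the rack: the same tube with an off-white ribbed screw cap, 36 mm diameter, 118 mm tall in all, its top 124 mm above the bench; loose; origin at the centre of its underside
- tube_e: a capped tube in the rack: the same tube with an off-white ribbed screw cap, 36 mm diameter, 118 mm tall in all, its top 124 mm above the bench; loose; origin at the centre of its underside
- jar_lid: bystander: wide off-white jar lid, 72 mm diameter, 17 mm high, lying on the bench; origin under its centre
- stopper: bystander: brown cork stopper, 20 mm diameter at the foot and 28 mm at the top, 30 mm high, upright; origin under its centre
- brush: bystander: brush 200 mm long and 20 mm high, lying on the bench close to the robot, on its right; origin under it
- jar: bystander: amber jar, 60 mm diameter, 80 mm high, at the far edge; origin under its centre
- beaker: bystander: glass beaker, 66 mm diameter, 85 mm high, at the far edge; origin under its centre
- wash_bottle: bystander: off-white wash bottle, 72 mm diameter, 230 mm high with a bent spout, at the far edge; origin under its centre

How it is judged:
On the way, in this order (a step that is already met when the one before it is completed fails the run):
1. the tool points down at the open tube's mouth for 1.5 s: tool point within 15 mm of its axis, 20 to 75 mm above the rim, fingers within about 35 degrees of straight down (horizontal distance between the grasp point and open_mouth below 0.015 m and z of the grasp point in the frame of open_mouth between 0.02 and 0.075 m and angle between the grasp point's own z axis and vertical above 2.5 rad), for 1.5 s.
2. the tool points down at the loose cap for 1.5 s: tool point within 15 mm of its axis, 20 to 75 mm above its top, fingers within about 35 degrees of straight down (horizontal distance between the grasp point and cap_top below 0.015 m and z of the grasp point in the frame of cap_top between 0.02 and 0.075 m and angle between the grasp point's own z axis and vertical above 2.5 rad), for 1.5 s.
3. the large button is pressed down, at least 4.5 of its 6 mm (value of joint log above 0.0045 m), for 0.05 s.
At the end, for the whole second after the job is handed in: Both buttons are up again (within 1.5 mm), all tubes stand upright (within 0.15 rad) and at rest in their places, tubes and cap within 15 mm and the other loose things within 20 mm of where they started (value of joint each of log, clear below 0.0015 m and distance of each of tube_open, tube_a, tube_b, tube_c, tube_d, tube_e, cap from where it was at the start of the episode below 0.015 m and angle between each of tube_open, tube_a, tube_b, tube_c, tube_d, tube_e's own z axis and vertical below 0.15 rad and linear speed of each of tube_open, tube_a, tube_b, tube_c, tube_d, tube_e, cap below 0.02 m/s and distance of each of jar_lid, stopper, brush, jar, beaker, wash_bottle from where it was at the start of the episode below 0.02 m); the robot touches nothing.
It fails at once if a tube or the loose cap is touched by the robot (contact force between any of the arm, the fingers and tube_open above 0.3 N or contact force between any of the arm, the fingers and tube_a above 0.3 N or contact force between any of the arm, the fingers and tube_b above 0.3 N or contact force between any of the arm, the fingers and tube_c above 0.3 N or contact force between any of the arm, the fingers and tube_d above 0.3 N or contact force between any of the arm, the fingers and tube_e above 0.3 N or contact force between any of the arm, the fingers and cap above 0.3 N).
It fails at once if a tube or the loose cap is lifted, carried or shifted by more than 15 mm (distance of any of tube_open, tube_a, tube_b, tube_c, tube_d, tube_e, cap from where it was at the start of the episode above 0.015 m).
It fails at once if another loose thing on the bench is shifted or lifted by more than 20 mm (distance of any of jar_lid, stopper, brush, jar, beaker, wash_bottle from where it was at the start of the episode above 0.02 m).
It fails at once if the small button is pressed (value of joint clear above 0.003 m).
It also fails if it takes over 51 s, if anything falls off the work surface, if the arm or the gripper's body presses on something with over 40 N, if the wrist force passes 120 N, or if a joint passes its speed limit or range.

ROBOT

A 7-joint arm with a two-finger parallel gripper is mounted at the origin on the work surface. World frame = base frame: x ahead of the robot, y to its left, z up, the work surface at z = 0. Lengths are in m, angles in rad, forces in N, time in s.
With the tool pointing down it reaches from about 0.35 to 0.9 m from the base axis. Payload 19.9 kg.
Tool frame: the origin (TCP) lies between the finger pads, 19 mm behind the fingertips; this is the grasp point; z points along the fingers, y is the line along which they close (so a half turn about z gives the same grasp; the last joint's range is limited). The gripper opens to 85 mm and grips with 20 to 120 N. Pads are 22 mm wide; open, the fingers measure 114 mm over their backs; the gripper's body (76 mm by 85 mm) begins 54 mm behind the grasp point. The pads swing forward as they close: fully open they stand 13 mm farther back than shut.
Start: joints at [-1.375, 0.417, -0.01, 1.614, 0.005, 1.111, -0.053], TCP at [0.147, 0.608, 0.25] pointing down, gripper open.
Joint ranges: [-2.81, 2.81], [-0.39, 2.02], [-1.27, 1.25], [0.06, 2.57], [-1.19, 4.33], [0.19, 2], [-2.82, 2.82]. Speed limits (rad/s): [1.89, 1.89, 2.39, 2.39, 3.01, 3.01, 3.01].

INTERFACE

Orientations are given as a rotation vector (axis times angle).
In Python, from cell import env gives the robot as it stands. The module is installed in compiled form; this text tells all that it offers.
- The arm moves only by the tool move_arm, never from a script. Its argument "rows" is text: rows parted by semicolons, each of 7 numbers parted by spaces: the shift along the tool's x, y, z in m, then the turn, a rotation vector about the tool's x, y, z in degrees, then the closure, from -1 (fully open) to 1 (shut). A call has 1 to 8 rows; each row is the pose to reach, as a shift and turn from the pose commanded when the call began, along the tool's axes at that moment; what a row does not reach only later rows make up. A row lasts 1/8 s, in which the tool goes at most 62.5 mm and 10.7 degrees, less where a joint would pass 70% of its speed; a pose out of reach is approached as far as the arm can. A call with a gripper value outside its range is refused whole. The fingers move at their own pace and stop on an object; "newtons" is the grip in N (left out, the last holds). Time passes only in rows, so rows that repeat a pose let the fingers close. It gives the time, the measured TCP pose, the force, the opening and the grip force at its end, in the units of the state.
- env.state(): the state, without advancing time (a new reading comes with each control period).
- env.read_camera(name): name is "side" or "top"; returns the picture (384x512x3 uint8, blue, green, red); there is no depth.
- env.camera_model(name): a dict with "K" (3x3 intrinsics, pixels), "dist" ([k1, k2, p1, p2, k3] as OpenCV has them; the pictures are not rectified), "eye" and "rotation" of the camera in the world. Camera axes: x right, y down, z forward; pixel columns grow to the right and rows downward; lengths in m; the calibration is good to about 2 mm. A picture is of the moment at which its call begins. camera_model takes no time and is no camera call.
- env.close_job(): hands the job in; it is judged then, once.
The state is a dict: "t": time; "q": joint angles; "dq": joint speeds; "effort": joint torques, N m; "position": TCP position; "tcp_rot": TCP orientation; "contact_force": force on the tool from outside, world axes, zero at the start; "wrist_torque": the same for the moment, N m; "finger_gap": finger opening in m; "finger_force": force on a finger pad.
Only numpy, scipy, OpenCV 4.12 (cv2) and the standard library are available. Lean on these libraries where they do the work, as an engineer would, in place of code of your own. Each camera call takes 0.05 s, during which the arm holds its last target. There are 200 camera calls.

## Working session

There is one attempt and no reset: what is moved stays moved. The work goes in short steps, Python scripts to look and compute and a tool call to move; the robot and the scene stay as the last step left them, time stands still between calls to the robot, and variables do not carry over. Pictures are saved under pics/ and viewed, at most 10 in all, crops included, and the job is handed in when it is done.

Besides the shell and the picture viewer there is one more tool, called after "Request:" by a JSON object that holds its "api" and its "payload", one argument or row to a line. move_arm: Moves the arm, as the interface text tells. Its arguments: {"type":"object","properties":{"rows":{"type":"string"},"newtons":{"type":"number"}},"required":["rows"]}

```bash
mkdir -p pics
python3 - <<'E'
from cell import env
import cv2,numpy as np
for n in("top","side"):
    cv2.imwrite(f"pics/{n}0.png",env.read_camera(n)); m=env.camera_model(n)
    print(n,np.round(m["K"],1).tolist(),m["dist"],np.round(m["eye"],3),np.round(m["rotation"],3).tolist())
s=env.state();print(s["t"],s["position"],s["tcp_rot"],s["finger_gap"])
E
```

```text
top [[349.1, 0.0, 257.3], [0.0, 349.1, 192.0], [0.0, 0.0, 1.0]] [0.00779519 0.         0.         0.         0.        ] [ 0.38  -0.022  1.034] [-2.199, 2.014, -0.215]
side [[412.3, 0.0, 258.2], [0.0, 412.3, 192.1], [0.0, 0.0, 1.0]] [-0.11134869  0.          0.          0.          0.        ] [ 0.373 -0.655  0.606] [-2.215, 0.311, -0.158]
0.1 [0.14658141 0.60726523 0.24938466] [-3.71165255e-01 -3.11957183e+00  1.83084576e-03] 0.08539096289876208
```

View pics/top0.png

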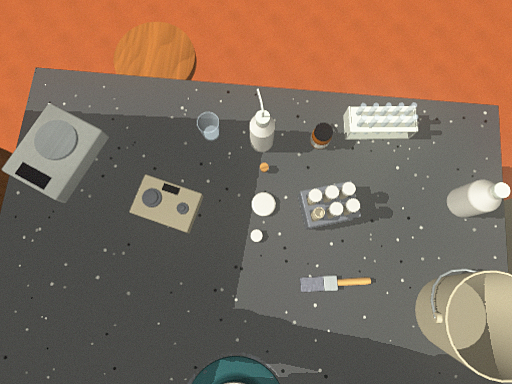

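View pics/side0.png

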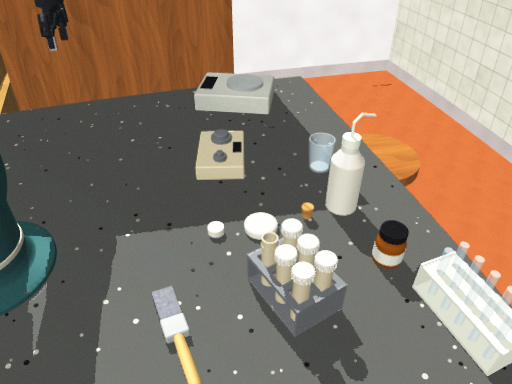

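The top picture shows the open tube at about (318,213), the loose cap at (257,236) and the large button at (151,198). In the side picture they are near (270,240), (216,229) and (221,135). I'll enlarge these regions and triangulate.

```bash
cat > h.py <<'E'
from cell import env
import cv2,numpy as np
M={n:env.camera_model(n) for n in("top","side")}
def R(n):
    r=np.array(M[n]["rotation"],float); return r if r.shape==(3,3) else cv2.Rodrigues(r)[0]
def ray(n,p):
    m=M[n]; u=cv2.undistortPoints(np.array([[p]],float),np.array(m["K"]),np.array(m["dist"]))[0,0]
    d=R(n)@np.array([*u,1]); return np.array(m["eye"]),d/np.linalg.norm(d)
def plane(n,p,z):
    o,d=ray(n,p); return o+d*(z-o[2])/d[2]
def tri(pt,ps):
    o1,d1=ray("top",pt);o2,d2=ray("side",ps)
    s=np.linalg.lstsq(np.c_[d1,-d2],o2-o1,rcond=None)[0]
    a,b=o1+s[0]*d1,o2+s[1]*d2; return (a+b)/2,np.linalg.norm(a-b)
E
python3 - <<'E'
from h import *
for n in M: print(n,ray(n,(256,192))[1].round(3))
a=cv2.imread("pics/top0.png");b=cv2.imread("pics/side0.png")
def crop(i,x,y,w,h,f): return cv2.resize(i[y:y+h,x:x+w],None,fx=f,fy=f,interpolation=cv2.INTER_CUBIC)
t=np.vstack([np.hstack([crop(a,295,175,80,60,5),crop(a,235,185,80,60,5)]),np.hstack([crop(a,125,170,80,60,5),crop(b,190,120,80,60,5)])])
cv2.imwrite("pics/c1.png",t)
t=np.hstack([crop(b,240,210,80,60,5),crop(b,190,200,80,60,5)]);cv2.imwrite("pics/c2.png",t)
for nm,p,q,z in[("mouth",(318,213),(270,238),.118),("cap",(257,235.5),(216,226),.017),("log",(151,197.5),(221,133),.062)]:
    print(nm,plane("top",p,z).round(3),plane("side",q,z).round(3),tri(p,q))
E
```

```text
top [ 0.207  0.018 -0.978]
side [ 0.217  0.759 -0.614]
mouth [ 0.531 -0.173  0.118] [ 0.533 -0.179  0.118] (array([ 0.53354206, -0.17420028,  0.11281141]), np.float64(0.0027955197276320278))
cap [ 0.467 -0.017  0.017] [ 0.468 -0.016  0.017] (array([ 0.4670146 , -0.0168809 ,  0.01822611]), np.float64(0.0010584445459533235))
log [0.543 0.291 0.062] [0.545 0.287 0.062] (array([0.54494294, 0.2920842 , 0.05923741]), np.float64(0.0022999103498661305))
```

View pics/c1.png

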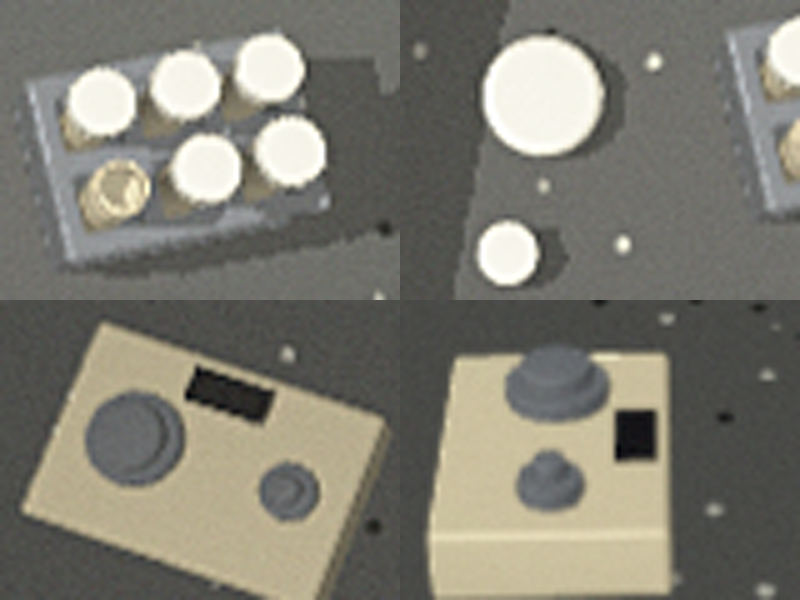

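View pics/c2.png

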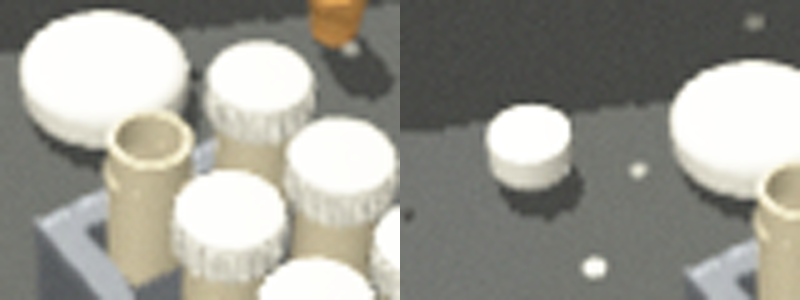

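The crops give these centres. In the top view: mouth (319.6,212.0), cap (256.2,235.2), large button (150,197). In the side view: mouth (269.6,237.4), cap (215.6,225.8), button (221,132.8). I'll refine the whites and beiges with contours.

Run:
```python
from h import *
a=cv2.imread("pics/top0.png")
g=(a.min(2)>170).astype(np.uint8)
n,_,st,c=cv2.connectedComponentsWithStats(g)
for i in range(1,n):
    if 60<st[i,4]<700 and 240<c[i,0]<365 and 175<c[i,1]<245: print(st[i].tolist(),c[i].round(1),plane("top",c[i],.124 if c[i,0]>300 else .017).round(3))
for nm,p,q,z in[("mouth",(319.6,212),(269.6,237.4),.118),("cap",(256.2,235.2),(215.6,225.8),.017),("log",(150,197),(221,132.8),.062)]:
    print(nm,plane("top",p,z).round(3),plane("side",q,z).round(3),tri(p,q))
c1=plane("top",(150,197),.062);c2=plane("top",(182.3,209),.06);print("clear",c2.round(3),np.linalg.norm(c1-c2))
s=env.state();print(cv2.Rodrigues(np.array(s["tcp_rot"]))[0].round(3).tolist())
```

```text
[342, 182, 14, 13, 147] [348.2 188.1] [ 0.605 -0.249  0.124]
[325, 185, 14, 14, 152] [331.6 191.4] [ 0.592 -0.205  0.124]
[308, 188, 14, 14, 148] [314.9 194.9] [ 0.578 -0.161  0.124]
[252, 192, 24, 24, 433] [263.  203.8] [ 0.561 -0.026  0.017]
[346, 198, 14, 14, 151] [352.7 204.7] [ 0.56  -0.262  0.124]
[329, 202, 14, 13, 149] [335.8 208.1] [ 0.547 -0.218  0.124]
[251, 229, 11, 13, 115] [256.  235.2] [ 0.467 -0.014  0.017]
mouth [ 0.534 -0.177  0.118] [ 0.533 -0.178  0.118] (array([ 0.53381459, -0.17717001,  0.11756087]), np.float64(0.0011723100317938859))
cap [ 0.467 -0.014  0.017] [ 0.467 -0.015  0.017] (array([ 0.4671824 , -0.01444305,  0.01676373]), np.float64(0.00017417211265646787))
log [0.545 0.294 0.062] [0.545 0.288 0.062] (array([0.54599017, 0.29560262, 0.0578354 ]), np.float64(0.0015565083766595936))
clear [0.519 0.199 0.06 ] 0.09851059307396683
[[-0.972, 0.235, -0.0], [0.235, 0.972, -0.001], [-0.0, -0.001, -1.0]]
```

Points agree with the stated heights and the rack grid: mouth (0.534,-0.177,0.118), cap (0.467,-0.014,0.017), button (0.545,0.292,0.060). Moving over the tube with the fingers shut, first half.

Request:
{"api": "move_arm", "payload": {
  "rows": "-0.02 -0.024 0 0 0 0 1; -0.055 -0.066 0 0 0 0 1; -0.09 -0.108 0 0 0 0 1; -0.125 -0.15 0 0 0 0 1; -0.16 -0.192 0 0 0 0 1; -0.195 -0.234 0 0 0 0 1; -0.23 -0.276 0 0 0 0 1; -0.265 -0.318 0 0 0 0 1"
}}

```text
t: 1.1
position: [0.33, 0.2345, 0.25]
tcp_rot: [-0.371, -3.12, -0.0]
contact_force: [1.1, 0.5, 0.1]
finger_gap: -0.0002
finger_force: 0.0
```

Request:
{"api": "move_arm", "payload": {
  "rows": "-0.035 -0.042 0 0 0 0 1; -0.07 -0.084 0 0 0 0 1; -0.11 -0.131 0 0 0 0 1; -0.15 -0.179 0 0 0 0 1; -0.19 -0.227 0 0 0 0 1; -0.23 -0.274 0 0 0 0 1; -0.27 -0.322 0 0 0 0 1; -0.295 -0.352 0 0 0 0 1"
}}

```text
t: 2.1
position: [0.5342, -0.1779, 0.2497]
tcp_rot: [-0.374, -3.119, 0.002]
contact_force: [0.2, 0.5, 0.0]
finger_gap: -0.0003
finger_force: 0.0
```

Request:
{"api": "move_arm", "payload": {
  "rows": "0 0 0.02 0 0 0 1; 0 0 0.04 0 0 0 1; 0 0 0.06 0 0 0 1; 0 0 0.07 0 0 0 1; 0 0 0.07 0 0 0 1; 0 0 0.07 0 0 0 1"
}}

```text
t: 2.85
position: [0.5341, -0.1753, 0.1807]
tcp_rot: [0.371, 3.119, -0.0]
contact_force: [-0.4, 0.2, -0.4]
finger_gap: 0.0001
finger_force: 0.0
```

Run:
```python
from h import *
i=env.read_camera("side")[130:300,180:400];j=env.read_camera("top")[130:300,200:420]
cv2.imwrite("pics/m1.png",cv2.resize(np.hstack([i,j]),None,fx=1.8,fy=1.8))
s=env.state();print(s["t"],s["position"],s["contact_force"])
```

```text
2.95 [ 0.53411734 -0.175199    0.18070631] [ 0.41665408 -0.36563944 -0.38371453]
```

View pics/m1.png

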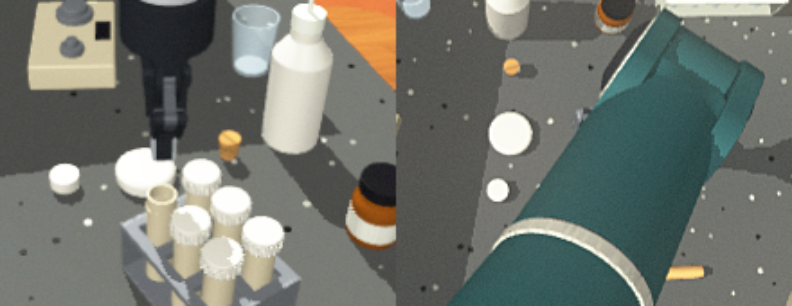

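The side view (left half) shows the shut fingertips at (163,158), straight above the open mouth at (162,190), with nothing touched. I'll lower 13 mm and hold for over two seconds.

Request:
{"api": "move_arm", "payload": {
  "rows": "0 0 0.007 0 0 0 1; 0 0 0.013 0 0 0 1; 0 0 0.013 0 0 0 1; 0 0 0.013 0 0 0 1; 0 0 0.013 0 0 0 1; 0 0 0.013 0 0 0 1; 0 0 0.013 0 0 0 1; 0 0 0.013 0 0 0 1"
}}

```text
t: 3.95
position: [0.5338, -0.1751, 0.1671]
tcp_rot: [0.371, 3.12, -0.0]
contact_force: [0.2, 0.2, -0.3]
finger_gap: 0.0001
finger_force: 0.0
```

Request:
{"api": "move_arm", "payload": {
  "rows": "0 0 0 0 0 0 1; 0 0 0 0 0 0 1; 0 0 0 0 0 0 1; 0 0 0 0 0 0 1; 0 0 0 0 0 0 1; 0 0 0 0 0 0 1; 0 0 0 0 0 0 1; 0 0 0 0 0 0 1"
}}

```text
t: 4.95
position: [0.5338, -0.1751, 0.167]
tcp_rot: [0.371, 3.12, -0.0]
contact_force: [0.0, 0.3, -0.4]
finger_gap: 0.0001
finger_force: 0.0
```

Request:
{"api": "move_arm", "payload": {
  "rows": "0 0 0 0 0 0 1; 0 0 0 0 0 0 1; 0 0 0 0 0 0 1; 0 0 0 0 0 0 1; 0 0 0 0 0 0 1; 0 0 0 0 0 0 1; 0 0 0 0 0 0 1; 0 0 0 0 0 0 1"
}}

```text
t: 5.95
position: [0.5338, -0.1751, 0.167]
tcp_rot: [-0.371, -3.12, 0.0]
contact_force: [0.6, -0.7, -0.2]
finger_gap: 0.0003
finger_force: 0.0
```

Request:
{"api": "move_arm", "payload": {
  "rows": "0 0 -0.03 0 0 0 1; 0 0 -0.05 0 0 0 1; 0.02 0.027 -0.05 0 0 0 1; 0.05 0.068 -0.05 0 0 0 1; 0.08 0.109 -0.05 0 0 0 1; 0.103 0.141 -0.05 0 0 0 1; 0.103 0.141 -0.05 0 0 0 1; 0.103 0.141 -0.03 0 0 0 1"
}}

```text
t: 6.95
position: [0.4677, -0.0139, 0.1979]
tcp_rot: [0.37, 3.117, 0.002]
contact_force: [-0.1, -0.1, 0.2]
finger_gap: 0.0002
finger_force: 0.0
```

Request:
{"api": "move_arm", "payload": {
  "rows": "0 0 0.03 0 0 0 1; 0 0 0.06 0 0 0 1; 0 0 0.09 0 0 0 1; 0 0 0.105 0 0 0 1; 0 0 0.115 0 0 0 1; 0 0 0.115 0 0 0 1; 0 0 0.115 0 0 0 1; 0 0 0.115 0 0 0 1"
}}

```text
t: 7.95
position: [0.4671, -0.0138, 0.0826]
tcp_rot: [0.371, 3.119, 0.001]
contact_force: [-0.0, -0.8, -0.1]
finger_gap: -0.0003
finger_force: 0.0
```

Run:
```python
from h import *
i=env.read_camera("side")[130:300,140:360]
cv2.imwrite("pics/m2.png",cv2.resize(i,None,fx=2.5,fy=2.5))
s=env.state();print(s["t"],s["position"],s["contact_force"])
```

```text
8.0 [ 0.46710902 -0.01379874  0.0825589 ] [-0.42392285 -0.48682    -0.62277952]
```

View pics/m2.png

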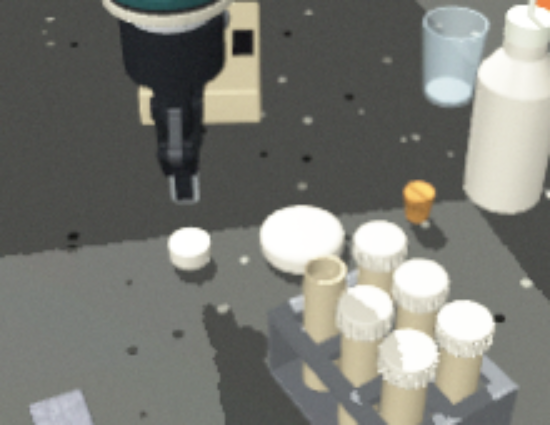

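The fingertips at (185,200) stand above the cap's top at (189,240), clear of the jar lid, and the tubes are unchanged. I'll lower 15 mm and hold.

Request:
{"api": "move_arm", "payload": {
  "rows": "0 0 0.008 0 0 0 1; 0 0 0.015 0 0 0 1; 0 0 0.015 0 0 0 1; 0 0 0.015 0 0 0 1; 0 0 0.015 0 0 0 1; 0 0 0.015 0 0 0 1; 0 0 0.015 0 0 0 1; 0 0 0.015 0 0 0 1"
}}

```text
t: 9.0
position: [0.4668, -0.0139, 0.0671]
tcp_rot: [0.371, 3.12, -0.0]
contact_force: [-0.6, 0.3, -0.0]
finger_gap: 0.0001
finger_force: 0.0
```

Request:
{"api": "move_arm", "payload": {
  "rows": "0 0 0 0 0 0 1; 0 0 0 0 0 0 1; 0 0 0 0 0 0 1; 0 0 0 0 0 0 1; 0 0 0 0 0 0 1; 0 0 0 0 0 0 1; 0 0 0 0 0 0 1; 0 0 0 0 0 0 1"
}}

```text
t: 10.0
position: [0.4668, -0.0139, 0.067]
tcp_rot: [-0.371, -3.12, 0.0]
contact_force: [-0.8, -0.6, -0.4]
finger_gap: 0.0001
finger_force: 0.0
```

Request:
{"api": "move_arm", "payload": {
  "rows": "0 0 0 0 0 0 1; 0 0 0 0 0 0 1; 0 0 0 0 0 0 1; 0 0 0 0 0 0 1; 0 0 0 0 0 0 1; 0 0 0 0 0 0 1; 0 0 0 0 0 0 1; 0 0 0 0 0 0 1"
}}

```text
t: 11.0
position: [0.4668, -0.0139, 0.067]
tcp_rot: [0.371, 3.12, -0.0]
contact_force: [-0.2, -0.4, -0.8]
finger_gap: -0.0003
finger_force: 0.0
```

Request:
{"api": "move_arm", "payload": {
  "rows": "0 0 -0.05 0 0 0 1; 0 0 -0.09 0 0 0 1; 0 0.04 -0.1 0 0 0 1; 0 0.09 -0.1 0 0 0 1; 0 0.14 -0.1 0 0 0 1; 0 0.19 -0.1 0 0 0 1; -0.002 0.24 -0.1 0 0 0 1; -0.004 0.29 -0.1 0 0 0 1"
}}

```text
t: 12.0
position: [0.5389, 0.2687, 0.167]
tcp_rot: [-0.371, -3.12, -0.0]
contact_force: [0.2, -0.4, 0.8]
finger_gap: 0.0
finger_force: 0.0
```

Request:
{"api": "move_arm", "payload": {
  "rows": "0 0.026 0 0 0 0 1; 0 0.026 0 0 0 0 1; 0 0.026 0.03 0 0 0 1; 0 0.026 0.06 0 0 0 1; 0 0.026 0.06 0 0 0 1; 0 0.026 0.06 0 0 0 1"
}}

```text
t: 12.75
position: [0.5453, 0.2919, 0.1082]
tcp_rot: [0.372, 3.119, 0.001]
contact_force: [0.3, -0.0, 0.8]
finger_gap: -0.0001
finger_force: 0.0
```

Run:
```python
from h import *
i=env.read_camera("side")[60:200,150:330];j=env.read_camera("top")[120:260,90:270]
cv2.imwrite("pics/m3.png",cv2.resize(np.hstack([i,j]),None,fx=2.2,fy=2.2))
s=env.state();print(s["t"],s["position"],s["contact_force"])
```

```text
12.85 [0.54539248 0.29233423 0.10837718] [-0.3492972  -0.04402677  0.94159616]
```

View pics/m3.png

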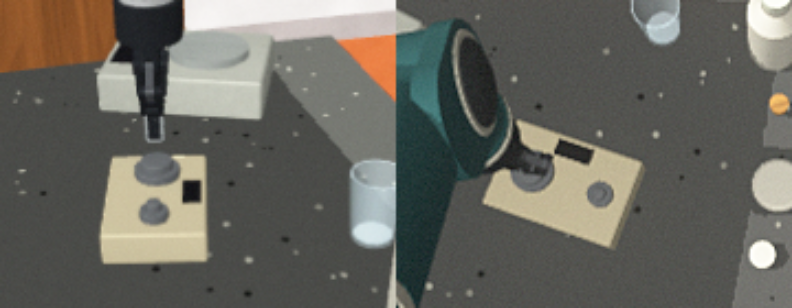

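The fingertips at (155,138) are above the large button at (156,160) in the side half, and over it in the top half too. Pressing slowly and watching the force.

Request:
{"api": "move_arm", "payload": {
  "rows": "0 0 0.01 0 0 0 1; 0 0 0.02 0 0 0 1; 0 0 0.024 0 0 0 1; 0 0 0.026 0 0 0 1; 0 0 0.028 0 0 0 1; 0 0 0.029 0 0 0 1; 0 0 0.03 0 0 0 1; 0 0 0.03 0 0 0 1"
}}

```text
t: 13.85
position: [0.5448, 0.2923, 0.0771]
tcp_rot: [0.371, 3.119, -0.0]
contact_force: [-1.7, -1.7, 3.7]
finger_gap: 0.0001
finger_force: 1.7
```

Request:
{"api": "move_arm", "payload": {
  "rows": "0 0 0.001 0 0 0 1; 0 0 0.002 0 0 0 1; 0 0 0.003 0 0 0 1; 0 0 0.004 0 0 0 1; 0 0 0.004 0 0 0 1"
}}

```text
t: 14.48
position: [0.545, 0.2924, 0.0744]
tcp_rot: [0.371, 3.12, 0.001]
contact_force: [-10.7, -5.1, 29.4]
finger_gap: -0.0001
finger_force: 14.6
```

The force jumped to 29 N, so the button is at its stop. Releasing and retreating.

Request:
{"api": "move_arm", "payload": {
  "rows": "0 0 -0.005 0 0 0 1; 0 0 -0.015 0 0 0 1; 0 0 -0.04 0 0 0 1; 0 0 -0.08 0 0 0 1; 0 0 -0.12 0 0 0 1; 0 0 -0.15 0 0 0 1; 0 0 -0.15 0 0 0 1; 0 0 -0.15 0 0 0 1"
}}

```text
t: 15.48
position: [0.5445, 0.2924, 0.2225]
tcp_rot: [-0.371, -3.119, 0.0]
contact_force: [-0.6, -0.6, -0.7]
finger_gap: 0.0002
finger_force: 0.0
```

Run:
```python
from h import *
cv2.imwrite("pics/m4.png",env.read_camera("side"))
s=env.state();print(s["t"],s["position"],s["contact_force"])
```

```text
15.525 [0.54432914 0.29229648 0.22211995] [ 0.53340478 -0.04646284 -0.71709382]
```

View pics/m4.png

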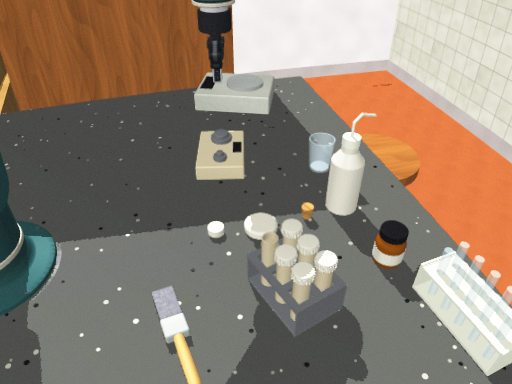

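The button at (221,135) is up again, the tubes and cap are where they were in the first picture, and the arm is clear.

```bash
python3 -c "
from cell import env
print(env.close_job())"
```

```text
the job is handed in; nothing more can be done
None
```

The job is handed in, with no verdict returned: I pointed at the open tube and then the cap for over two seconds each, pressed the large button to its stop and let go, and the last picture shows nothing else moved.

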